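# Back off the tape feed wheel by one notch

### The arm

A 7-joint arm with a two-finger parallel gripper is mounted at the origin on a cart in front of the work surface, level with it; the furniture and walls round the work are solid. World frame = base frame: x ahead of the robot, y to its left, z up, the work surface at z = 0. Lengths are in m, angles in rad, forces in N, time in s.
With the tool pointing down it reaches from about 0.425 to 0.875 m from the base axis. Payload 8.4 kg.
Tool frame: the origin (TCP) lies midway between the tips of the shut fingers; the grasp point (between the pads) lies 19 mm behind it (env.pinch_z is the distance from the TCP to the grasp point, in m); z points along the fingers, y is the line along which they close (so a half turn about z gives the same grasp; the last joint's range is limited). The gripper opens to 87 mm and grips with 3 to 60 N. Pads are 19 mm wide; open, the fingers measure 117 mm over their backs; the gripper's body (75 mm by 190 mm) begins 51 mm behind the grasp point.
Start: joints at [-1.213, 0.333, 0.04, 1.465, -0.013, 1.343, -0.059], TCP at [0.287, 0.583, 0.223] pointing down, gripper open.
Joint ranges: [-2.58, 2.58], [-0.38, 2.09], [-1.3, 1.39], [0.25, 2.4], [-1.5, 4.64], [0.08, 2.09], [-2.65, 2.65]. Speed limits (rad/s): [2.22, 2.22, 2.79, 2.79, 3.14, 3.14, 3.14].

### API

Orientations are given as [roll, pitch, yaw] about the fixed x, y, z axes, in that order (R = Rz(yaw) Ry(pitch) Rx(roll)).
In Python, from workcell import env, imaging gives the robot as it stands.
- The arm moves only by the shell command python3 -m jog 'ROWS' [OPENING]. ROWS is JSON, a list of rows, each a list of 4 numbers: the shift along the world's x, y, z normalised to -1 to 1, where 1 is 200 mm, then the turn about the world's z normalised to -1 to 1, where 1 is 90 degrees. A call has 1 to 5 rows; each row shifts and turns the commanded pose from where the row before left it; what a row does not reach is not made up. A row lasts 1/12 s, in which the tool goes at most 41.7 mm and 7.16 degrees, less where a joint would pass 70% of its speed; a pose out of reach is approached as far as the arm can. A call with a number of a shift or a turn outside -1 to 1 is refused whole. A call with a gripper value outside its range is refused whole. OPENING is the opening, from -1 (shut) to 1 (fully open), set as the call begins (- or left out, the last holds). The fingers move at their own pace and stop on an object; the grip force is fixed at half the most. Time passes only in rows, so rows that do not move let the fingers close. It gives the time, the measured TCP pose, the force, the opening and the grip force at its end, in the units of the state.
- env.observe(): the state, without advancing time (a new reading comes with each control period).
- imaging.grab_frame(name): name is "scene" or "top"; returns a dict with "image" (400x640x3 uint8, red, green, blue), "z_map" (400x640 float32, m along the optical axis (not along the pixel's ray), 0 where there is no reading), "fx", "fy", "cx", "cy" (pixels), "distortion" ([k1, k2, p1, p2, k3] as OpenCV has them; the pictures are not rectified), "extrinsics" (4x4, takes a point from world to camera coordinates). Camera axes: x right, y up, looking along -z (the intrinsics and any distortion apply to the point x, -y, -z); pixel columns grow to the right and rows downward; lengths in m; the calibration is good to about 2 mm. A picture is of the moment at which its call begins.
- env.hand_in(): hands the job in; it is judged then, once.
The state is a dict: "clock": time; "qpos": joint angles; "qd": joint speeds; "joint_efforts": joint torques, N m; "position": TCP position; "tool_rot": TCP orientation; "wrist_force": force on the tool from outside, world axes, zero at the start; "wrist_torque": the same for the moment, N m; "finger_gap": finger opening in m; "grip_force": force on a finger pad.
Only numpy, scipy, OpenCV 4.12 (cv2) and the standard library are available. Lean on these libraries where they do the work, as an engineer would, in place of code of your own. Each camera call takes 0.05 s, during which the arm holds its last target. There are 200 camera calls.

### The job

The label-tape dispenser has been fed one notch too far. With a fingertip, tip the red thumb lever of its ratchet pawl away from the robot until the pawl is lifted clear and stays over; then push the orange-knobbed spoke away from the robot to turn the feed wheel back exactly one notch (an eighth of a turn); then tip the pawl back so that it drops fully into the wheel again. Only touch and push, without force: do not knock or move the things standing around, and do not turn the wheel forward or back past that notch.

Things in the scene. Friction and masses are not known exactly. Their poses are not given: they have to be found in the camera images.
- dispenser: label-tape dispenser fixed to the bench: grey base plate 160 (x -70 to +90) x 110 (y -60 to +50) x 12 mm; upright aluminium side plate on its +y side (y 34 to 40, 101 mm high). Origin on the bench under the wheel's axle; x axis points away from the robot (yaw within 0.35 rad), y left, z up
- axle (a point): centre of the wheel, 85 mm above the bench, axle along the dispenser's y. The wheel: a dark steel ratchet disc (92 mm across, 12 mm thick, at y = 0) with 8 saw teeth 0.785 rad apart, a tape roll on its +y side, four spokes at y = -45 mm. A brake holds it where it is left; about 1.5 N at a knob turns it
- feed_wheel (a joint): wheel angle, rad; grows as the wheel turns BACK (top moves along the dispenser's +x). Starts at -0.15 to -0.02: with the pawl down it has play from -0.19 to 0 and is stopped at 0 by a tooth. One notch back, with the pawl in, it plays from 0.595 to 0.79. If it is a little short when the pawl drops, the pawl rests on a tooth's slope; pushing the wheel further back seats it
- wheel_knob (a point): centre of the orange ball (18 mm across) on the end of the upper spoke, 66 mm from the axle, at y = -45 mm of the dispenser; spoke 9 mm thick. At wheel angle 0 the spoke leans 22.5 degrees from upright towards the robot, at 0.785 it leans 22.5 degrees away. The other three spokes, 90 degrees apart, have black balls
- pawl (a joint): angle of the brass pawl, rad, about a pivot along y at x = +60, y = 0, z = 92 mm of the dispenser. 0 = down in the ratchet disc; grows to a stop at 0.75 as its red thumb lever is tipped along +x, which lifts the tip (clear of the teeth at 0.25). About 120 g, it tips over by its own weight: past about 0.35 it falls open to 0.75 and stays, pushed back below that it falls to 0
- pawl_thumb (a point): centre of the red thumb pad (10 thick x 22 wide x 24 mm high) at the top of the pawl's lever, 63 mm from the pivot. Pawl down: at x = +45, z = 153 mm of the dispenser, leaning 14 degrees towards the robot; pawl open: at x = +90, z = 147 mm, leaning 29 degrees away
- weight: loose bystander: 100 g steel weight, 30 x 30 x 47 mm, by the dispenser's left (+y) side; origin under its centre
- cap: loose bystander: red screw cap, 26 x 26 x 14 mm, on the dispenser's right; origin under its centre
- beaker: loose bystander: small glass beaker, 45 x 49 x 56 mm, on the dispenser's right; origin under its centre
- jar: loose bystander: clear jar with white lid, 50 x 49 x 70 mm; origin under its centre
- flask: loose bystander: conical glass flask, 64 x 64 x 102 mm; origin under its centre
- marker_pen: loose bystander: black marker, 136 mm long, 18 mm thick, lying on the bench; origin under its centre
Things that resemble listed ones, but are neither listed nor needed, are in the scene too. Several things have the shape of the dispenser; the one meant has the colours described above.

How it is judged:
On the way, in this order (a step that is already met when the one before it is completed fails the run):
1. the pawl is tipped open while the wheel is still in its first notch (value of joint pawl above 0.5 rad and value of joint feed_wheel below 0.2 rad), for 0.2 s.
2. the wheel is pushed back towards the next notch with the pawl open (value of joint pawl above 0.5 rad and value of joint feed_wheel above 0.45 rad), for 0.2 s.
3. the pawl is down in the next notch (value of joint pawl below 0.06 rad and value of joint feed_wheel between 0.55 and 0.83 rad), for 0.2 s.
At the end, for the whole second after the job is handed in: the pawl is down in the wheel (under 0.06 rad), the wheel stands one notch back (0.55 to 0.83 rad) and is at rest (all of step 3 and velocity of joint feed_wheel between -0.05 and 0.05 rad/s); the robot touches nothing.
It fails at once if the wheel is turned back past the notch (value of joint feed_wheel above 1.1 rad).
It fails at once if the wheel is turned forward (value of joint feed_wheel below -0.4 rad).
It fails at once if something is pushed or gripped with force (over 60 N) (contact force between the fingers and anything else above 60 N).
It fails at once if a bystander is moved or lifted (over 15 mm) (distance of any of weight, cap, beaker, jar, flask, marker_pen from where it was at the start of the episode above 0.015 m).
It also fails if it takes over 51 s, if anything falls off the work surface, if the arm or the gripper's body presses on something with over 40 N, if the wrist force passes 120 N, or if a joint passes its speed limit or range.

## Working session

There is one attempt and no reset: what is moved stays moved. The work goes in short steps, Python scripts to look and compute and a shell command to move; the robot and the scene stay as the last step left them, time stands still between calls to the robot, and variables do not carry over. Pictures are saved under pics/ and viewed, at most 10 in all, crops included, and the job is handed in when it is done.

```bash
mkdir -p pics
cat > h.py <<'E'
import numpy as np,cv2
from workcell import env,imaging
def pts(f):
    z=f["z_map"];h,w=z.shape
    v,u=np.mgrid[0:h,0:w]
    K=np.array([[f["fx"],0,f["cx"]],[0,f["fy"],f["cy"]],[0,0,1]])
    p=cv2.undistortPoints(np.stack([u,v],-1).reshape(-1,1,2).astype(np.float64),K,np.array(f["distortion"],float)).reshape(h,w,2)
    c=np.stack([p[...,0]*z,-p[...,1]*z,-z],-1)
    E=np.array(f["extrinsics"]);R,t=E[:3,:3],E[:3,3]
    P=(c-t)@R
    P[z==0]=np.nan
    return P
def masks(im):
    hsv=cv2.cvtColor(im,cv2.COLOR_RGB2HSV);H,S,V=cv2.split(hsv)
    return {"red":((H<6)|(H>174))&(S>140)&(V>80),"orange":(H>=7)&(H<20)&(S>170)&(V>120)}
E
python3 - <<'E'
from h import *
ims=[]
for n in("scene","top"):
    f=imaging.grab_frame(n);P=pts(f)
    cv2.imwrite(f"pics/{n}0.png",f["image"][...,::-1])
    for k,m in masks(f["image"]).items():
        c,l,s,ce=cv2.connectedComponentsWithStats(m.astype(np.uint8))
        for i in range(1,c):
            if s[i,4]>15: print(n,k,s[i],ce[i].round(),np.nanmedian(P[l==i],0).round(3),np.nanmax(P[l==i],0).round(3))
print(env.observe())
E
```

```text
scene red [388 153   7   6  27] [391. 156.] [ 0.487 -0.413  0.016] [ 0.499 -0.408  0.019]
scene red [344 162   7   6  22] [347. 165.] [ 0.529 -0.164  0.163] [ 0.533 -0.154  0.166]
scene red [283 242   8   8  36] [286. 245.] [0.531 0.112 0.164] [0.536 0.119 0.167]
scene red [ 507  247  133  153 5812] [593. 347.] [0.222 0.382 0.686] [0.241 0.402 0.693]
scene red [611 260  11  10  28] [616. 264.] [0.218 0.347 0.688] [0.219 0.35  0.689]
scene red [339 271  10  10  60] [344. 276.] [0.427 0.036 0.014] [0.44  0.045 0.017]
scene red [482 287  29  31 262] [494. 300.] [ 0.095 -0.084  0.011] [0.243 0.358 0.649]
scene red [477 322   7   8  17] [480. 325.] [ 0.112 -0.005  0.012] [0.115 0.01  0.013]
scene red [521 359  10   9  24] [525. 364.] [0.238 0.39  0.676] [0.239 0.391 0.677]
scene orange [377 173   6   4  21] [379. 174.] [ 0.449 -0.183  0.152] [ 0.457 -0.177  0.156]
scene orange [324 250   7   6  38] [327. 252.] [0.455 0.077 0.151] [0.462 0.083 0.155]
top red [245 190   8   4  26] [249. 191.] [0.533 0.107 0.164] [0.539 0.118 0.167]
top red [350 191   7   5  23] [353. 193.] [ 0.531 -0.166  0
[... 571 characters left out ...]
.21320432,  0.33384414,  0.03988968,  1.46617319, -0.01341266,
        1.34331192, -0.05849899]), 'qd': array([-6.30854929e-05, -3.42680536e-03, -1.09900640e-03, -3.90677198e-03,
        4.86461002e-04,  1.84327912e-04, -8.04263462e-04]), 'joint_efforts': array([ 3.63717998e-03, -6.57805967e+01,  1.34001743e+00, -4.04700422e+01,
       -5.95828844e-02,  4.09396249e-02,  2.42108899e-05]), 'position': array([0.28653694, 0.58296101, 0.22175064]), 'tool_rot': array([-3.14012507e+00,  9.11867727e-05,  2.68476790e+00]), 'wrist_force': array([ 0.6358609 , -0.93917986, -0.12518598]), 'wrist_torque': array([-0.0044901 , -0.02856456, -0.01317604]), 'grip_force': 0.0, 'finger_gap': 0.08710729502388831}
```

Run:
```python
import cv2
a=cv2.imread("pics/scene0.png")[120:320,240:440];b=cv2.imread("pics/top0.png")[140:290,180:460]
cv2.imwrite("pics/c1.png",cv2.resize(a,(600,600),interpolation=cv2.INTER_CUBIC))
cv2.imwrite("pics/c2.png",cv2.resize(b,(800,428),interpolation=cv2.INTER_CUBIC))
```

```text
(no output)
```

View pics/c1.png

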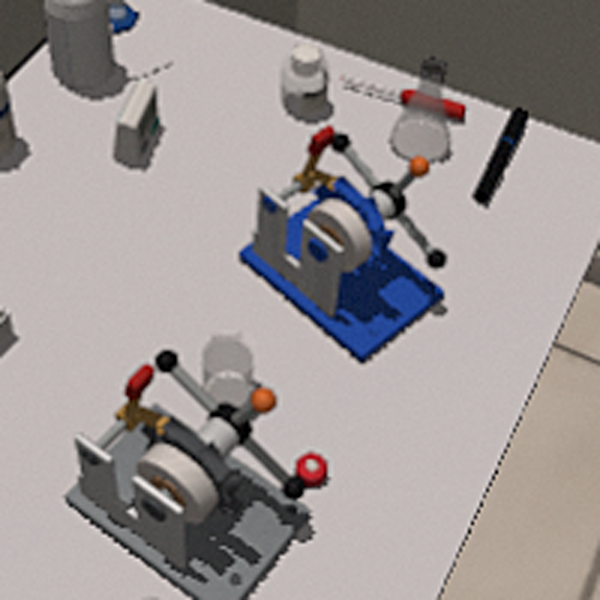

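View pics/c2.png

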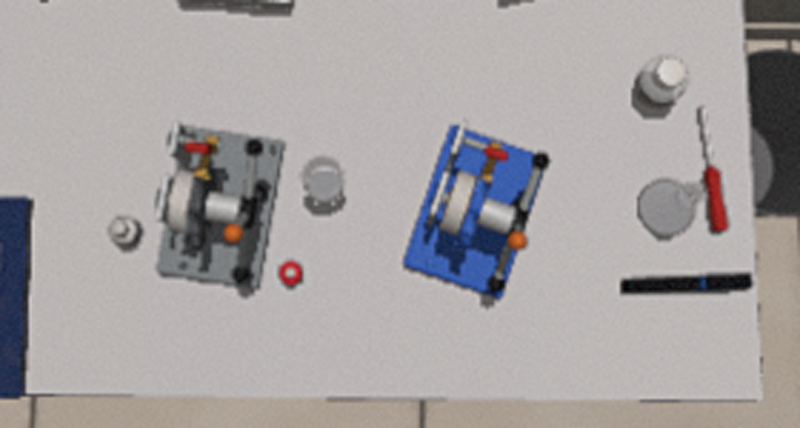

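View pics/top0.png

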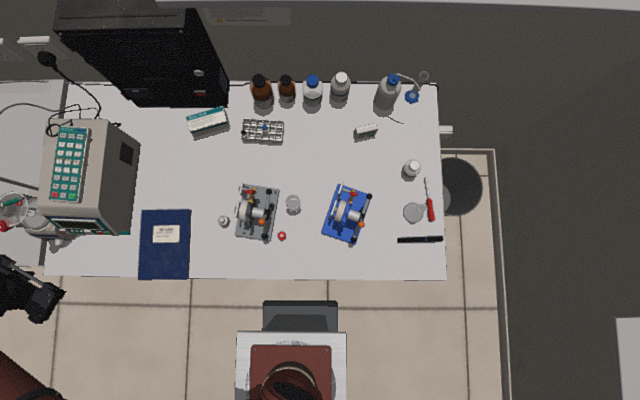

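The top view shows two dispensers. The grey one, with its thumb lever near (249,191) and knob near (261,221), is the target; the blue one near (345,212) is a decoy. The cap is at (281,235), the beaker at (293,204) and the weight at (223,221). The tall instrument at left (90,180) is close to the arm's path. Next I'll refine the dispenser's pose.

```bash
cat >> h.py <<'E'
def ray(f,uv):
    K=np.array([[f["fx"],0,f["cx"]],[0,f["fy"],f["cy"]],[0,0,1]])
    p=cv2.undistortPoints(np.array([[uv]],float),K,np.array(f["distortion"],float)).ravel()
    E=np.array(f["extrinsics"]);R,t=E[:3,:3],E[:3,3]
    d=np.array([p[0],-p[1],-1])@R
    return -t@R,d/np.linalg.norm(d)
def tri(rs):
    A=np.zeros((3,3));b=np.zeros(3)
    for o,d in rs:
        M=np.eye(3)-np.outer(d,d);A+=M;b+=M@o
    x=np.linalg.solve(A,b)
    return x,[np.linalg.norm(np.cross(x-o,d)) for o,d in rs]
def find(f,P,col,lo,hi):
    m=masks(f["image"])[col]&np.all((P>lo)&(P<hi),-1)
    c,l,s,ce=cv2.connectedComponentsWithStats(m.astype(np.uint8))
    i=1+np.argmax(s[1:,4]);return ce[i],s[i,4]
def locate():
    fs=[imaging.grab_frame(n) for n in("scene","top")];Ps=[pts(f) for f in fs];out={}
    for k,c in(("thumb","red"),("knob","orange")):
        try:
            r=[find(f,P,c,[.40,-.02,.10],[.66,.2,.22]) for f,P in zip(fs,Ps)]
            out[k]=tri([ray(f,q[0]) for f,q in zip(fs,r)])+([int(q[1]) for q in r],)
        except ValueError: out[k]=None
    return out,fs,Ps
E
python3 - <<'E'
from h import *
o,fs,Ps=locate();print(o)
P=Ps[1]
hsv=cv2.cvtColor(fs[1]["image"],cv2.COLOR_RGB2HSV)
for P_ in Ps:
    m=np.all((P_>[.36,-.03,.008])&(P_<[.64,.19,.016]),-1)
    m=cv2.morphologyEx(m.astype(np.uint8),cv2.MORPH_OPEN,np.ones((3,3)))
    q=P_[m>0][:,:2].astype(np.float32)
    r=cv2.minAreaRect(q);print(len(q),r,cv2.boxPoints(r).round(3).tolist())
m=np.all((P>[.2,.2,.03])&(P<[.8,.9,.6]),-1);print("tall",np.nanmin(P[m],0),np.nanmax(P[m],0))
for y in np.arange(.2,.75,.05):
    mm=m&(abs(P[...,1]-y)<.025)&(P[...,2]>.08)
    if mm.any(): print(y.round(2),P[mm].min(0).round(2),P[mm].max(0).round(2))
E
```

```text
{'thumb': (array([0.533771  , 0.10804328, 0.15958683]), [np.float64(0.0005369467890721505), np.float64(0.000536946789072029)], [36, 27]), 'knob': (array([0.45638223, 0.07471802, 0.1467251 ]), [np.float64(0.00011406431013331284), np.float64(0.00011406431013332643)], [37, 25])}
1589 ((0.49619847536087036, 0.08882918208837509), (0.15098892152309418, 0.15882126986980438), 81.36985778808594) [[0.4059999883174896, 0.026000000536441803], [0.5630000233650208, 0.0020000000949949026], [0.5860000252723694, 0.15199999511241913], [0.42899999022483826, 0.17499999701976776]]
800 ((0.4959214925765991, 0.08781405538320541), (0.1511380523443222, 0.15949109196662903), 81.76768493652344) [[0.4059999883174896, 0.024000000208616257], [0.5640000104904175, 0.0020000000949949026], [0.5860000252723694, 0.1509999930858612], [0.42800000309944153, 0.17399999499320984]]
tall [0.21323101 0.20028787 0.03001682] [0.79894693 0.75955364 0.4043637 ]
0.5 [0.21 0.48 0.08] [0.72 0.52 0.39]
0.55 [0.22 0.53 0.08] [0.78 0.57 0.4 ]
0.6 [0.3  0.58 0.08] [0.79 0.62 0.36]
0.65 [0.3  0.63 0.08] [0.74 0.67 0.33]
0.7 [0.42 0.68 0.08] [0.69 0.72 0.33]
```

```bash
python3 -m jog '[[0.073,-0.157,0.03,0.013],[0.073,-0.157,0.03,0.013],[0.073,-0.157,0,0.013],[0.073,-0.157,0,0.013],[0.073,-0.157,0,0.013]]' -1 && python3 -m jog '[[0.073,-0.157,0,0.013],[0.073,-0.157,0,0.013],[0.073,-0.157,0,0.013],[0.073,-0.157,0,0.013],[0.073,-0.157,0,0.013]]' && python3 -m jog '[[0.073,-0.157,0,0.013],[0.073,-0.157,0,0.013],[0.073,-0.157,0,0.013],[0.073,-0.157,0,0.013],[0,0,0,0]]'
```

```text
clock: 0.62
position: [0.3601, 0.4247, 0.2345]
tool_rot: [3.142, -0.0, 2.788]
wrist_force: [0.3, 0.4, 0.9]
finger_gap: 0.0612
grip_force: 0.0
clock: 1.03
position: [0.4331, 0.2676, 0.2346]
tool_rot: [3.141, -0.0, 2.89]
wrist_force: [0.0, 0.7, 0.5]
finger_gap: 0.0284
grip_force: 0.0
clock: 1.45
position: [0.4936, 0.1363, 0.2349]
tool_rot: [-3.14, 0.002, 2.963]
wrist_force: [-0.3, 0.3, -0.4]
finger_gap: 0.0014
grip_force: 0.0
```

```bash
python3 -m jog '[[0.067,-0.121,0,0.02],[0,0,-0.1,0],[0,0,-0.12,0],[0,0,-0.13,0],[0,0,-0.1,0]]' && python3 -m jog '[[0,0,0,0],[0,0,0,0]]'
python3 - <<'E'
from h import *
f=imaging.grab_frame("scene")
cv2.imwrite("pics/a1.png",cv2.resize(f["image"][200:330,230:400,::-1],(784,600),interpolation=cv2.INTER_CUBIC))
E
```

```text
clock: 1.87
position: [0.5039, 0.1194, 0.1428]
tool_rot: [-3.141, -0.001, 3.002]
wrist_force: [0.4, 0.3, -1.0]
finger_gap: 0.0003
grip_force: 0.0
clock: 2.03
position: [0.5039, 0.1194, 0.1442]
tool_rot: [-3.14, -0.002, 3.002]
wrist_force: [0.3, 0.9, 1.0]
finger_gap: 0.0002
grip_force: 0.0
```

View pics/a1.png

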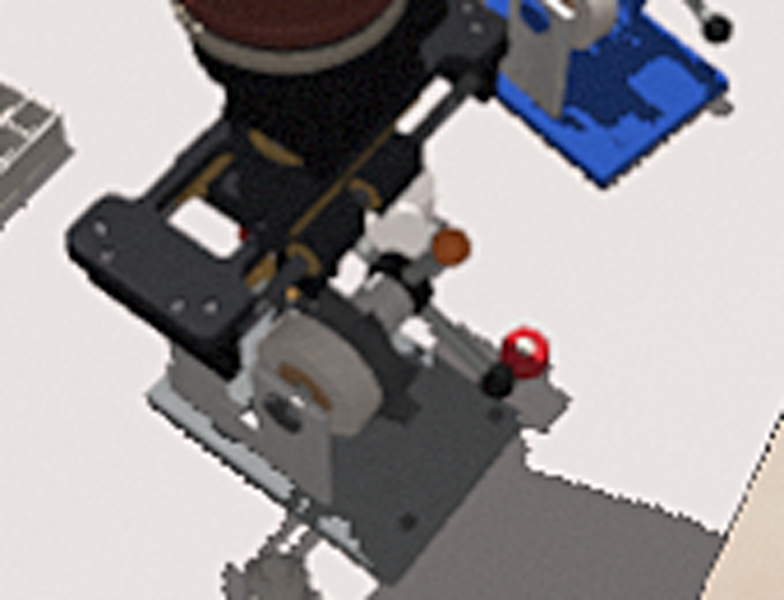

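The shut fingers stand between the knob (450,245) and the pawl, and nothing around has moved. Next: correct y, then push.

```bash
python3 -m jog '[[-0.005,-0.032,0,0],[0.04,-0.006,0,0],[0.04,-0.006,0,0],[0.03,-0.004,0,0],[0.03,-0.004,0,0]]' && python3 -m jog '[[0.03,-0.004,0,0],[0.03,-0.004,0,0],[0.03,-0.004,0,0],[0.03,-0.004,0,0],[0,0,0,0]]'
```

```text
clock: 2.5
position: [0.5327, 0.109, 0.145]
tool_rot: [3.141, 0.001, 3.002]
wrist_force: [-0.7, -0.3, 0.5]
finger_gap: 0.0005
grip_force: 0.1
clock: 2.92
position: [0.5566, 0.1056, 0.1444]
tool_rot: [-3.141, 0.0, 3.002]
wrist_force: [-1.2, -0.7, 1.2]
finger_gap: 0.0003
grip_force: 0.0
```

```bash
python3 -m jog '[[-0.1,0.015,0,0],[0,0,0.17,0],[0,0,0.17,0],[-0.15,-0.03,0,0],[-0.15,-0.03,0,0]]' && python3 -m jog '[[-0.15,-0.03,0,0],[-0.1,-0.03,0,0],[0,0,0,0]]'
python3 - <<'E'
from h import *
o,fs,Ps=locate();print(o)
cv2.imwrite("pics/a2.png",cv2.resize(fs[0]["image"][200:330,230:400,::-1],(784,600),interpolation=cv2.INTER_CUBIC))
E
```

```text
clock: 3.33
position: [0.4765, 0.0971, 0.2144]
tool_rot: [3.141, 0.003, 3.002]
wrist_force: [-0.9, 0.0, -0.8]
finger_gap: 0.0001
grip_force: 0.0
clock: 3.58
position: [0.4224, 0.084, 0.2126]
tool_rot: [3.141, -0.001, 3.002]
wrist_force: [1.1, 0.3, 0.1]
finger_gap: 0.0005
grip_force: 0.0
{'thumb': (array([0.57958712, 0.10202755, 0.14824519]), [np.float64(0.0011540046341429573), np.float64(0.0011540046341428408)], [85, 39]), 'knob': None}
```

View pics/a2.png

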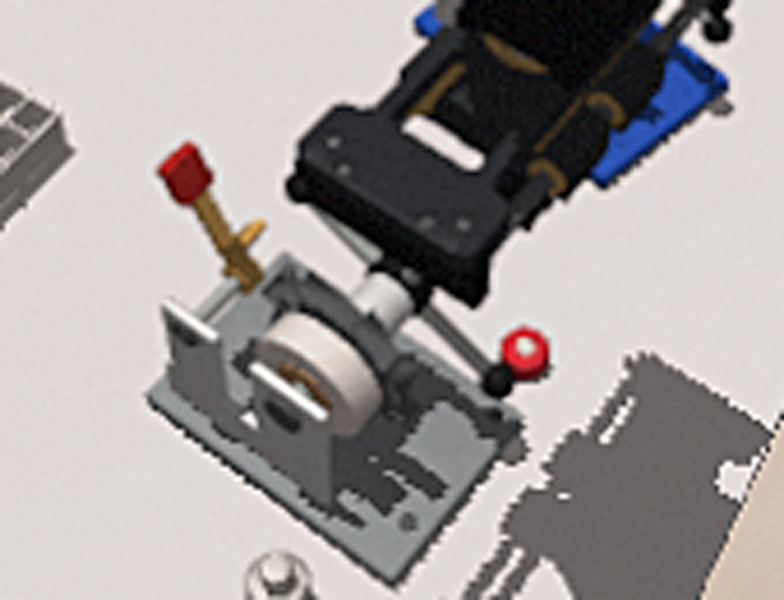

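Pawl open: the thumb pad is at (185,170), triangulated to dispenser x ≈ 91 mm. The wheel is unchanged, with the black ball still at (497,380). Next: down behind the knob, then push.

```bash
python3 -m jog '[[-0.003,-0.022,-0.12,0],[0,0,-0.12,0],[0,0,-0.12,0],[0,0,0,0],[0.04,-0.006,0,0]]' && python3 -m jog '[[0.04,-0.006,0,0],[0.04,-0.006,0,0],[0.03,-0.0045,0,0],[0.03,-0.0045,0,0],[0.03,-0.0045,0,0]]' && python3 -m jog '[[0.03,-0.0045,0,0],[0.02,-0.003,0,0],[0.01,-0.0015,0,0],[0,0,0,0]]'
```

```text
clock: 4.1
position: [0.4321, 0.0793, 0.14]
tool_rot: [-3.14, -0.003, 3.002]
wrist_force: [1.4, 0.8, 1.3]
finger_gap: 0.0003
grip_force: 0.0
clock: 4.52
position: [0.468, 0.0742, 0.141]
tool_rot: [3.141, 0.001, 3.002]
wrist_force: [-1.8, -0.2, 0.1]
finger_gap: 0.0006
grip_force: 0.8
clock: 4.85
position: [0.4793, 0.0723, 0.1405]
tool_rot: [-3.141, 0.0, 3.002]
wrist_force: [-0.0, -0.1, -0.3]
finger_gap: 0.0004
grip_force: 0.1
```

```bash
python3 -m jog '[[0.012,-0.002,0,0],[0.012,-0.002,0,0],[0,0,0,0]]' && python3 -m jog '[[-0.15,0.02,0,0],[-0.1,0.015,0,0],[0,0,0.18,0],[0,0,0.18,0],[0,0.15,0,0]]' &&  python3 -m jog '[[0,0.15,0,0],[0,0.18,0,0],[0,0.18,0,0],[0,0.1,0,0],[0,0,0,0]]'
python3 - <<'E'
from h import *
o,fs,Ps=locate();print(o)
O=np.array([.489,.115]);y=-.148
for k,v in o.items():
    if v: d=v[0][:2]-O; print(k,d[0]*np.cos(y)+d[1]*np.sin(y),-d[0]*np.sin(y)+d[1]*np.cos(y))
cv2.imwrite("pics/a3.png",cv2.resize(fs[0]["image"][200:330,230:400,::-1],(784,600),interpolation=cv2.INTER_CUBIC))
E
```

```text
clock: 5.1
position: [0.4838, 0.0716, 0.1404]
tool_rot: [-3.141, -0.0, 3.002]
wrist_force: [-0.8, -0.7, -1.4]
finger_gap: 0.0007
grip_force: 0.4
clock: 5.52
position: [0.4369, 0.1052, 0.2191]
tool_rot: [3.137, 0.008, 2.995]
wrist_force: [2.5, 0.1, 0.7]
finger_gap: 0.0006
grip_force: 0.0
clock: 5.93
position: [0.4327, 0.2357, 0.2124]
tool_rot: [3.14, 0.0, 3.008]
wrist_force: [-1.1, -0.1, 0.3]
finger_gap: 0.0005
grip_force: 0.0
{'thumb': (array([0.49048475, 0.10171728, 0.16068095]), [np.float64(0.08512863831361331), np.float64(0.08512863831361313)], [1, 37]), 'knob': None}
thumb 0.003427194798790204 -0.012918572992912932
```

View pics/a3.png

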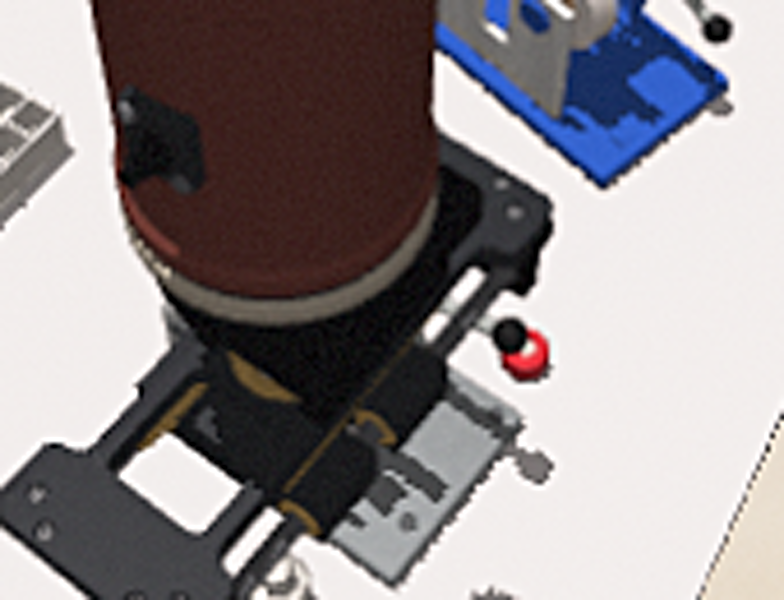

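The arm hides the dispenser here. The black ball, now at (510,335), shows the wheel has turned. I'll go round to the far side and look from there.

```bash
python3 -m jog '[[0.15,0.04,0,0],[0.18,0.05,0,0],[0.18,0.05,0,0],[0.18,0.05,0,0],[0.18,0.04,0,0]]' && python3 -m jog '[[0.05,0.04,0,0],[0,0,0,0]]'
cat > look.py <<'E'
from h import *
fs=[imaging.grab_frame(n) for n in("scene","top")]
O=np.array([.489,.115]);y=-.148
for f in fs:
    P=pts(f)
    for c,hs in(("red",.153),("orange",.148)):
        try: uv,a=find(f,P,c,[.40,.0,.10],[.66,.2,.22])
        except ValueError: print(c,None);continue
        o,d=ray(f,uv);q=o+d*(hs-o[2])/d[2];e=q[:2]-O
        print(c,a,"disp x,y",e[0]*np.cos(y)+e[1]*np.sin(y),-e[0]*np.sin(y)+e[1]*np.cos(y))
E
python3 look.py
```

```text
clock: 6.45
position: [0.6097, 0.2756, 0.2129]
tool_rot: [3.142, 0.001, 3.001]
wrist_force: [-0.3, 0.5, 0.3]
finger_gap: 0.0009
grip_force: 0.0
clock: 6.62
position: [0.6202, 0.2834, 0.2114]
tool_rot: [-3.14, 0.001, 3.0]
wrist_force: [-0.7, -0.1, -0.7]
finger_gap: 0.0008
grip_force: 0.0
red 87 disp x,y 0.08782513953389964 0.0024711984378226817
orange 40 disp x,y 0.020309131854455806 -0.04625767165799814
red 37 disp x,y 0.09140610996298104 8.410414809315037e-05
orange 22 disp x,y 0.02040597026046826 -0.04424469308947592
```

Wheel ≈ 0.71 rad, pawl still open. Next: tip the pawl back from the far side.

```bash
python3 -m jog '[[-0.01,-0.18,0,0],[-0.01,-0.19,0,0],[-0.01,-0.19,0,0],[-0.01,-0.19,0,0],[-0.01,-0.18,0,0]]' && python3 -m jog '[[0,0,0,0],[0,0,0,0]]'
```

```text
clock: 7.13
position: [0.6062, 0.0956, 0.2134]
tool_rot: [3.141, 0.001, 3.001]
wrist_force: [-0.0, -0.4, 0.4]
finger_gap: 0.0007
grip_force: 0.0
clock: 7.3
position: [0.6069, 0.0947, 0.2138]
tool_rot: [3.141, 0.001, 2.997]
wrist_force: [-0.5, 0.9, 0.7]
finger_gap: 0.0004
grip_force: 0.0
```

```bash
python3 -m jog '[[0.015,0.01,-0.12,0],[0,0,-0.12,0],[0,0,-0.12,0],[0,0,0,0],[-0.04,0.006,0,0]]' && python3 -m jog '[[-0.04,0.006,0,0],[-0.04,0.006,0,0],[-0.03,0.0045,0,0],[-0.03,0.0045,0,0],[-0.03,0.0045,0,0]]' && python3 -m jog '[[-0.03,0.0045,0,0],[-0.02,0.003,0,0],[-0.01,0.0015,0,0],[0,0,0,0]]'
```

```text
clock: 7.72
position: [0.602, 0.1022, 0.1402]
tool_rot: [-3.141, -0.001, 3.003]
wrist_force: [-0.2, 0.3, 0.3]
finger_gap: 0.0004
grip_force: 0.0
clock: 8.13
position: [0.5682, 0.1072, 0.1414]
tool_rot: [3.141, 0.001, 3.002]
wrist_force: [0.5, 0.3, 1.0]
finger_gap: 0.0002
grip_force: 0.0
clock: 8.47
position: [0.5563, 0.1089, 0.1406]
tool_rot: [3.141, -0.0, 3.002]
wrist_force: [-0.0, -0.2, 0.9]
finger_gap: 0.0007
grip_force: 0.0
```

```bash
python3 -m jog '[[0.15,-0.02,0,0],[0.15,-0.02,0,0],[0,0,0.18,0],[0,0,0.18,0],[0,0.15,0,0]]' && python3 -m jog '[[0,0.19,0,0],[0,0.19,0,0],[0,0.19,0,0],[0,0.15,0,0],[0,0,0,0]]'; python3 look.py
python3 - <<'E'
from h import *
f=imaging.grab_frame("scene")
cv2.imwrite("pics/a4.png",cv2.resize(f["image"][200:330,230:400,::-1],(784,600),interpolation=cv2.INTER_CUBIC))
E
```

```text
clock: 8.88
position: [0.6212, 0.1235, 0.2194]
tool_rot: [-3.141, 0.009, 2.992]
wrist_force: [2.3, -1.3, 0.9]
finger_gap: 0.0006
grip_force: 0.0
clock: 9.3
position: [0.6145, 0.2838, 0.2113]
tool_rot: [3.139, -0.002, 3.011]
wrist_force: [-0.2, 1.4, -0.1]
finger_gap: 0.0005
grip_force: 0.0
red 42 disp x,y 0.047198160557148705 -0.0014436316377549885
orange 40 disp x,y 0.020309131854455806 -0.04625767165799814
red 27 disp x,y 0.04680326888285725 0.0012205834866419775
orange 21 disp x,y 0.02069052666343844 -0.044332934501017725
```

View pics/a4.png

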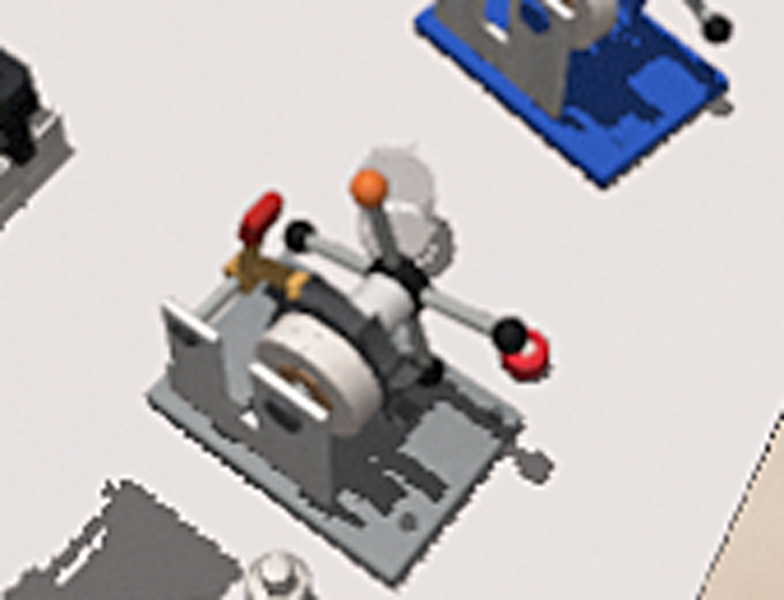

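The pawl has tipped back, with the thumb at (260,215), and the orange knob (370,187) leans away. To be sure the pawl is fully seated, I'll compare the thumb centroid with the starting picture.

Run:
```python
from h import *
for n in("scene","top"):
    f=imaging.grab_frame(n);P=pts(f)
    uv,a=find(f,P,"red",[.40,.0,.10],[.66,.2,.22])
    m=masks(cv2.imread(f"pics/{n}0.png")[...,::-1].copy())["red"]
    c,l,s,ce=cv2.connectedComponentsWithStats(m.astype(np.uint8))
    i=1+np.argmin(np.linalg.norm(ce[1:]-uv,axis=1))
    print(n,"now",uv,a,"start",ce[i],s[i,4])
    u0,v0=(int(x) for x in uv)
```

```text
scene now [286.15384615 245.92307692] 39 start [286.33333333 245.33333333] 36
top now [248.81481481 191.25925926] 27 start [248.65384615 191.26923077] 26
```

The thumb is back at its starting position to within about half a pixel, so the pawl is seated. The wheel is at ≈ 0.71 rad.

```bash
python3 -c "
from workcell import env
print(env.hand_in())"
```

```text
the job is handed in; nothing more can be done
None
```

I turned the feed wheel back one notch, to about 0.71 rad, and the pawl dropped back to its starting position in the camera images; the job is handed in at about 9.5 s on the clock, but the hand-in gave no verdict.

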